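# Set the inspection light to its mark and store it

## Robot

A 7-joint arm with a two-finger parallel gripper is mounted at the origin on the work surface. World frame = base frame: x ahead of the robot, y to its left, z up, the work surface at z = 0. Lengths are in mm, angles in rad, forces in N, time in s.
With the tool pointing down it reaches from about 425 to 1025 mm from the base axis. Payload 9.4 kg.
Tool frame: the origin (TCP) lies midway between the tips of the shut fingers; the grasp point (between the pads) lies 19 mm behind it (pinch_z is the distance from the TCP to the grasp point, in mm); z points along the fingers, y is the line along which they close (so a half turn about z gives the same grasp; the last joint's range is limited). The gripper opens to 93 mm and grips with 3 to 60 N. Pads are 15 mm wide; open, the fingers measure 128 mm over their backs; the gripper's body (75 mm by 188 mm) begins 65 mm behind the grasp point.
Start: joints at [-1.255, 0.599, -0.003, 1.599, 0.002, 0.943, -0.08], TCP at [277.518, 669.782, 218.618] pointing down, gripper open.
Joint ranges: [-2.57, 2.57], [-0.35, 1.97], [-1.29, 1.29], [0.11, 2.56], [-1.05, 4.19], [0.11, 1.86], [-2.63, 2.63]. Speed limits (rad/s): [2.22, 2.22, 3.01, 3.01, 3.14, 3.14, 3.14].

## Interface

Orientations are given as [roll, pitch, yaw] about the fixed x, y, z axes, in that order (R = Rz(yaw) Ry(pitch) Rx(roll)).
In Python, from station import * gives the robot as it stands. The module is installed in compiled form; this text tells all that it offers.
- The arm moves only by the tool drive_tool, never from a script. Its argument "series" is a list of rows, each an object with "linear": the shift along the tool's x, y, z in m, a list of three; "delta_rot": the turn, a rotation vector about the tool's x, y, z in degrees, a list of three; "hand": the finger opening in m, from 0 to 0.093. A call has 1 to 20 rows; each row is the pose to reach, as a shift and turn from the pose commanded when the call began, along the tool's axes at that moment; what a row does not reach only later rows make up. A row lasts 1/8 s, in which the tool goes at most 62.5 mm and 10.7 degrees, less where a joint would pass 70% of its speed; a pose out of reach is approached as far as the arm can. A call with a gripper value outside its range is refused whole. The fingers move at their own pace and stop on an object; "newtons" is the grip in N (left out, the last holds). Time passes only in rows, so rows that repeat a pose let the fingers close. It gives the time, the measured TCP pose, the force, the opening and the grip force at its end, in the units of the state.
- sense(): the state, without advancing time (a new reading comes with each control period).
- grab_frame(name): name is "scene" or "top"; returns a dict with "color" (480x640x3 uint8, red, green, blue), "depth" (480x640 float32, mm along the optical axis (not along the pixel's ray), 0 where there is no reading), "vfov" (degrees; the focal length in pixels is half the picture's height over the tangent of half this angle, whatever the lens; pixels are square), "cx", "cy" (the principal point, pixels), "R" (3x3) and "t" (3): a world point X has camera coordinates R X + t. Camera axes: x right, y down, z forward; pixel columns grow to the right and rows downward; lengths in mm; the calibration is good to about 2 mm. A picture is of the moment at which its call begins.
- hand_in(): hands the job in; it is judged then, once.
The state is a dict: "time": time; "joints": joint angles; "qd": joint speeds; "effort": joint torques, N m; "tcp_pos": TCP position; "tool_rot": TCP orientation; "ft_force": force on the tool from outside, world axes, zero at the start; "torque": the same for the moment, N m; "gripper_width": opening from 0.0 (shut) to 1.0 (fully open); "grip_force": force on a finger pad.
Only numpy, scipy, OpenCV 4.12 (cv2) and the standard library are available. Lean on these libraries where they do the work, as an engineer would, in place of code of your own. Each camera call takes 0.05 s, during which the arm holds its last target. There are 200 camera calls.

## Task

On the light controller, roll the thumbwheel in the slot with a fingertip until the white pointer lines up with the steel index tab on the scale, and take the finger off. Then store the setting: of the two look-alike key boxes, gently press the key that snaps, then let it go; a key that stays soft is worn, so let go of it well before it reaches its stop. Do not bump the bar light above the panel, and leave the screwdriver, gauge and blue tote where they are.

Things in the scene. Friction and masses are not known exactly. Their poses are not given: they have to be found in the camera images.
- console: fixed light controller, 240 mm wide (its y), 160 mm deep (its x), with a grey panel sloping 35 deg from 40 mm high at its front (-x) edge to 152 mm at the back. Origin under its centre on the table, z up. Panel's outward normal is (-0.574, 0, 0.819) in this frame, up-slope (0.819, 0, 0.574). The panel may be touched.
- wheel_crest (a point): fixed point: crest of the black ribbed thumbwheel at mid slot, 9 mm off the panel along its normal; axes as console. Wheel: radius 30 mm, 10 mm thick, edgewise in a slot 15 x 56 mm, long in the console's y, so its rim runs along y. The crest does not yield: a closed fingertip laid on it along the normal with 2 to 20 N and moved along y turns it by friction, without slip.
- thumbwheel (a joint): wheel angle, rad, -2.1 to 2.1 (0: pointer at mid scale); grows when the exposed rim moves to the console's +y (30 mm of rim per rad). About 0.5 N at the rim turns it, and it stays where it is left.
- needle_mark (a point): white pointer, 3.6 mm wide, 14 mm long, in the upper half of the black scale window 53 mm down the slope from the wheel. The wheel drives it along the console's y, 20 mm per rad: 2 mm for 3 mm of rim, in the same direction. The point lies near the pointer's lower end, 3 mm off the panel.
- tab_mark (a point): steel index tab: a line 3.6 mm wide in the lower half of the same window, ending in a 12 mm block below it; set apart from the pointer to the console's +y at the start. The point lies on the line's middle, just above its upper end, where the pointer's point is when the two line up. It stays still while you work; its y axis is the console's y.
- barlight: black bar light over the panel, 220 mm wide (y), 60 deep, 65 high, origin under its centre, axes as console. Underside 178 mm above the table, 59 mm above the wheel's crest; its front edge is 8 mm behind the crest, so the hand must lean away from it, as along the panel's normal (35 deg from vertical), its wide side along y.
- keybox_1: fixed white key box 70 x 70 x 40 mm, origin under its centre, with a round grey key on top. One box, unmarked, has a key that snaps, the other a worn one; they look the same.
- keybox_2: the other key box, of the same looks and sizes
- keytop_1 (a point): centre of the top of the key of keybox_1: grey, 26 mm across, 58 mm above the table and 15 mm above its collar when up
- keytop_2 (a point): the same for keybox_2
- key_1 (a joint): how far the switch under the key of keybox_1 is down, m. A key that snaps: its force climbs to about 3.4 N in the first 1 mm, then gives way, falling to 1 N; its switch stops 3.5 mm down and the key's top 4.7 mm down. A worn key: 0.3 N rising evenly to 1.6 N at its stop 11 mm down. Both spring back.
- key_2 (a joint): the same for keybox_2
- driver: loose screwdriver lying on the table, a bystander; origin on its axis underside
- gauge: loose stepped steel plug gauge, 50 mm across, 60 mm high, a bystander; origin under its centre
- tote: loose open blue tote, 150 x 120 x 70 mm, a bystander; origin under its centre
There are look-alikes about, which are no part of the job. Leave any pink or red look-alike of the keybox_2 alone.

How it is judged:
By the outcome, as a careful person would: the job done as asked, in the order asked, and still so for the second after the job is handed in, with the robot touching nothing.
It also fails if it takes over 72 s, if anything falls off the work surface, if the arm or the gripper's body presses on something with over 40 N, if the wrist force passes 120 N, or if a joint passes its speed limit or range.

## Working session

There is one attempt and no reset: what is moved stays moved. The work goes in short steps, Python scripts to look and compute and a tool call to move; the robot and the scene stay as the last step left them, time stands still between calls to the robot, and variables do not carry over. Pictures are saved under pics/ and viewed, at most 10 in all, crops included, and the job is handed in when it is done.

Besides the shell and the picture viewer there is one more tool, called after "Request:" in YAML: its name, and indented under it one key for each argument. drive_tool: Moves the arm, as the interface text tells. Its arguments: {"type":"object","properties":{"series":{"type":"array"},"newtons":{"type":"number"}},"required":["series"]}

```bash
mkdir -p pics
cat > h.py <<'E'
from station import *
import numpy as np, cv2
from scipy.spatial.transform import Rotation as Ro
def cam(n):
    f=grab_frame(n); f['f']=240/np.tan(np.radians(f['vfov'])/2); return f
def cloud(f):
    v,u=np.mgrid[0:480,0:640]; d=f['depth'].astype(float)
    c=np.stack([(u-f['cx'])/f['f']*d,(v-f['cy'])/f['f']*d,d],-1)
    return (c-f['t'])@f['R']
def proj(f,X):
    c=f['R']@np.asarray(X,float)+f['t']; return c[:2]/c[2]*f['f']+[f['cx'],f['cy']]
def toolR(s): return Ro.from_euler('xyz',s['tool_rot'])
def save(n,im): cv2.imwrite('pics/'+n,im[...,::-1])
E
python3 - <<'E'
from h import *
s=sense();print(s)
for n in('scene','top'):
    f=cam(n);save(n+'0.png',f['color']);print(n,f['f'],f['cx'],f['cy'],f['R'].round(3).tolist(),f['t'],-f['R'].T@f['t'])
E
```

```text
{'time': 0.0, 'joints': array([-1.25471706,  0.60015182, -0.00252993,  1.60011224,  0.00182763,
        0.94288624, -0.07980681]), 'qd': array([ 3.74761695e-04,  3.07070553e-04, -1.47599619e-03, -3.51277359e-04,
        7.14584918e-05, -6.74472571e-04,  4.81386971e-04]), 'effort': array([ 2.70380224e-04, -7.65058565e+01,  1.49675176e+00, -2.52365130e+01,
       -5.25456201e-02,  1.69538171e-02,  1.70995531e-04]), 'tcp_pos': array([277.34738889, 669.33660019, 217.74717516]), 'tool_rot': array([-3.14004605e+00,  1.72376140e-04,  2.74887045e+00]), 'ft_force': array([ 0.06351969, -0.31355769,  0.01159871]), 'torque': array([ 0.05202633,  0.02507668, -0.01728405]), 'grip_force': 0.0, 'gripper_width': 1.0006666690372374}
scene 546.0867212068111 306.6246061883736 235.04954632572 [[0.201, 0.979, 0.019], [0.673, -0.124, -0.729], [-0.711, 0.159, -0.684]] [-233.42147085 -222.29812479 1593.97798063] [1330.66150736  -52.67965242  933.39844072]
top 449.1318877326198 323.9281576052104 241.34872429569083 [[-0.018, -1.0, -0.013], [-0.993, 0.019, -0.117], [0.117, 0.011, -0.993]] [158.09829602 486.7812353  938.59204681] [376.47062829 138.31586414 990.98166499]
```

View pics/scene0.png

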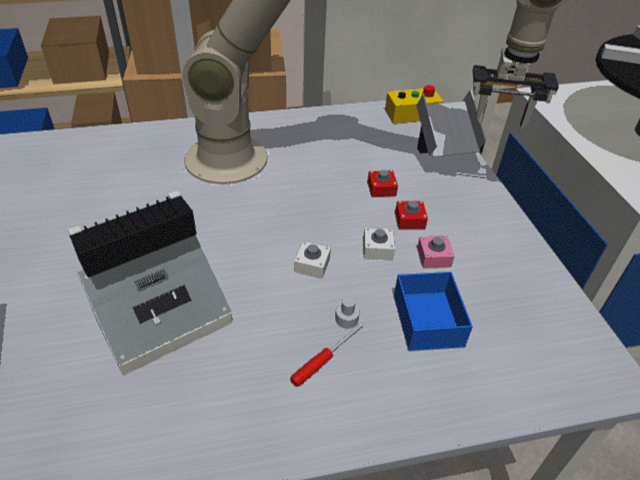

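View pics/top0.png

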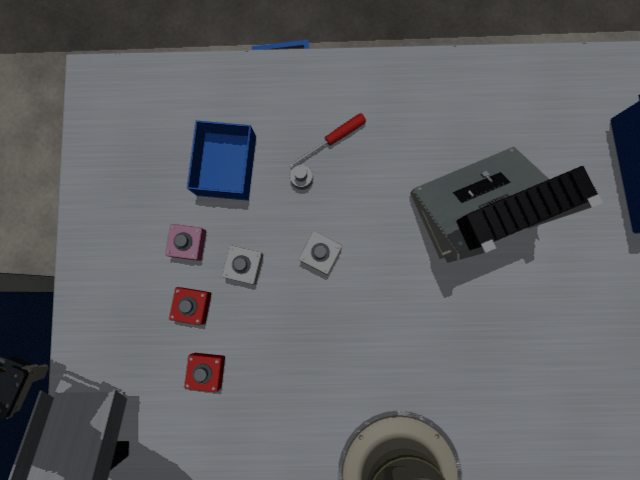

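Scene picture: console around (155,290), wheel (152,280), pointer (175,295), tab line (155,315), white key boxes at (312,258) and (379,242). The pink and red ones are look-alikes. The top view shows the console at (500,200) and white keys at (320,250) and (241,264).

```bash
cat > m.py <<'E'
from h import *
f=cam('scene');P=cloud(f);np.savez('s.npz',P=P)
save('c1.png',cv2.resize(f['color'][180:380,60:240],None,fx=4.0,fy=3.0*4/3*0.75,interpolation=cv2.INTER_CUBIC))
# panel plane: robust fit
m=np.zeros((480,640),np.uint8);cv2.fillPoly(m,[np.array([[95,285],[195,265],[222,312],[128,352]])],1)
Q=P[(m>0)&(f['depth']>0)]
for _ in range(8):
    c=Q.mean(0);n=np.linalg.svd(Q-c,full_matrices=False)[2][2];n*=np.sign(n[2]);d=(Q-c)@n;Q=Q[abs(d)<max(2,2*d.std()*.8)]
print('panel n',n,'tilt',np.degrees(np.arccos(n[2])),'yaw',np.degrees(np.arctan2(-n[1],-n[0])),len(Q),'std',d.std(),'c',c)
def ray(u,v):
    r=f['R'].T@np.array([(u-f['cx'])/f['f'],(v-f['cy'])/f['f'],1]);o=-f['R'].T@f['t'];return o,r
def onplane(u,v,h):
    o,r=ray(u,v);return o+r*(((c-o)@n+h)/(r@n))
def atz(f,u,v,z):
    r=f['R'].T@np.array([(u-f['cx'])/f['f'],(v-f['cy'])/f['f'],1]);o=-f['R'].T@f['t'];return o+r*((z-o[2])/r[2])
print('wheel',onplane(152,279,9),'needle',onplane(175,296,1),'tab',onplane(156,319,1))
g=cam('top')
for a,b in(((312,247),(320,251)),((380,233),(241,264))):
    print('key scene',atz(f,*a,58),'top',atz(g,*b,58), 'depth',P[a[1],a[0]])
for nm,ff in(('s',f),('t',g)):
    PP=cloud(ff);hsv=cv2.cvtColor(ff['color'],cv2.COLOR_RGB2HSV)
    k=(PP[...,2]>53)&(PP[...,2]<63)&(hsv[...,1]<60)
    nn,l,st,ce=cv2.connectedComponentsWithStats(k.astype(np.uint8))
    for i in range(1,nn):
        if 30<st[i,4]<600: print(nm,ce[i].round(1),st[i,4],np.median(PP[l==i],0).round(1))
E
python3 m.py
```

```text
panel n [0.53513219 0.2138657  0.81724843] tilt 35.18970759755138 yaw -158.21586901154276 4158 std 1.0740610588244057 c [ 591.76368155 -186.405014     82.39009643]
wheel [ 554.08864663 -192.01594779  119.54050135] needle [ 576.39994267 -152.64433396   84.83902099] tab [ 615.84463513 -192.81943944   69.52415823]
key scene [462.08633295 154.97113002  58.        ] top [466.15198356 157.31703158  58.        ] depth [463.80073907 154.56126594  59.72787398]
key scene [445.18050917 322.69897386  58.        ] top [442.06236364 322.45542207  58.        ] depth [444.22730404 323.10306252  57.05764857]
s [420.6   7.7] 426 [-874.3  907.5   57.9]
s [634.2   3.3] 32 [-774.6 1871.3   57.1]
s [184.8  53.6] 42 [-591.1  -87.7   58.4]
s [225.4 154.3] 173 [65.4 -4.4 58.1]
s [383.2 173.4] 53 [221.9 401.4  58.1]
s [412.4 204.7] 63 [360.6 435.1  58. ]
s [379.7 233. ] 76 [445.5 321.7  58. ]
s [437.3 241.2] 78 [497.1 446.2  57.9]
s [312.1 248.9] 84 [468.1 154.1  58.2]
s [347.9 302.8] 129 [638.5 193.3  59.6]
t [299.5 172.3] 121 [635.2 197.3  61. ]
t [437.1 237.4] 32 [489.5 -87.7  57.8]
t [180.1 240.4] 125 [494.6 450.6  59.2]
t [319.5 251.5] 114 [465.  159.2  59.4]
t [239.2 263.7] 124 [442.2 326.2  59.3]
t [184.8 305.9] 133 [357.4 438.3  59.1]
t [199.6 374.5] 135 [219.7 405.6  58.9]
t [392.4 454.6] 199 [65.5 25.7 58.3]
```

View pics/c1.png

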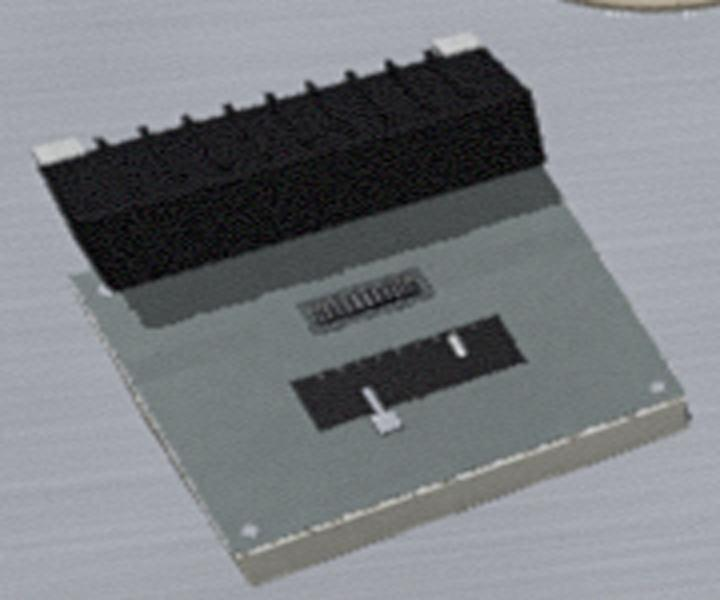

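```bash
cat >> m.py <<'E'
print('-----')
C=lambda x,y:(60+x/4-.375,180+y/3-.33)
yaw=np.arctan2(-n[1],-n[0]);
def line(a,b):
    A,B=onplane(*C(*a),0),onplane(*C(*b),0);e=B-A;return np.degrees(np.arctan2(-e[0]*-1,-e[1])) ,np.linalg.norm(e)
for a,b in(((243,556),(688,401)),((290,381),(500,315)),((318,431),(527,362)),((299,305),(428,268)),((310,335),(436,297))):
    print('edge yaw',line(a,b))
R=Ro.from_euler('z',yaw)*Ro.from_euler('y',-np.radians(35)) # x upslope y, z normal
S=onplane(*C(368,301),0)
for nm,p,h in(('slot',(368,301),0),('win',(409,372),0),('needTop',(453,336),2),('needBot',(462,354),2),('tabTop',(367,391),2),('tabline',(374,402),2),('FL',(243,556),0),('FR',(688,401),0)):
    X=onplane(*C(*p),h);print(nm,X.round(1),R.inv().apply(X-S).round(1))
print('crest',S+9*n)
E
python3 m.py | sed -n '/-----/,$p'
```

```text
-----
edge yaw (np.float64(-158.60696199997514), np.float64(235.46259092077347))
edge yaw (np.float64(-158.78682092519904), np.float64(110.31224037957818))
edge yaw (np.float64(-158.54295495016964), np.float64(110.24251574867202))
edge yaw (np.float64(-159.5468330030569), np.float64(67.21871816396411))
edge yaw (np.float64(-159.06849521470335), np.float64(65.83484566846506))
slot [ 549.5 -194.   112. ] [0. 0. 0.]
win [ 589.4 -179.1   82.1] [-52.    1.1  -0.1]
needTop [ 569.8 -155.7   91.2] [-39. -28.   2.]
needBot [ 580.  -152.7   83.8] [-52.  -27.    1.9]
tabTop [ 601.7 -199.6   81.9] [-55.2  24.7   1.9]
tabline [ 607.8 -197.    77.3] [-63.3  24.5   1.9]
FL [ 689.5 -264.1   39.2] [-1.267e+02  1.173e+02 -1.000e-01]
FR [603.6 -44.9  37.7] [-1.293e+02 -1.182e+02 -1.000e-01]
crest [ 554.31492158 -192.11034363  119.37351441]
```

```bash
cat >> h.py <<'E'
YAW=np.radians(-158.5)
RC=Ro.from_euler('z',YAW)*Ro.from_euler('y',-np.radians(35))  # cols: upslope, y, normal
UP,CY,N=RC.as_matrix().T
RT=Ro.from_matrix(np.stack([-UP,CY,-N],1))   # tool on panel
CREST=np.array([554.,-192,119.3])
def down(yawdeg): return Ro.from_euler('xyz',[np.pi,0,np.radians(yawdeg)])
def plan(p,R):
    s=sense();R0=toolR(s)
    d=R0.inv().apply(np.asarray(p)-s['tcp_pos'])/1000
    r=np.degrees((R0.inv()*R).as_rotvec())
    print('lin',d.round(4).tolist(),'rot',r.round(2).tolist(),'rows>=',max(np.linalg.norm(d)/.0625,np.linalg.norm(r)/10.7))
def rel(p): return RC.inv().apply(np.asarray(p)-CREST)
E
python3 -c "
from h import *
plan([650,200,330],down(60))"
```

```text
lin [-0.5239, -0.2913, -0.1115] rot [-0.02, 0.03, 97.49] rows>= 9.755748826014711
```

Request:
drive_tool:
  series:
    - {"linear": [0,0,-0.06],"delta_rot": [0,0,0],"hand": 0}
    - {"linear": [0,0,-0.11],"delta_rot": [0,0,0],"hand": 0}
    - {"linear": [-0.524,-0.291,-0.11],"delta_rot": [0,0,97.5],"hand": 0}
    - {"linear": [-0.524,-0.291,-0.11],"delta_rot": [0,0,97.5],"hand": 0}
    - {"linear": [-0.524,-0.291,-0.11],"delta_rot": [0,0,97.5],"hand": 0}
    - {"linear": [-0.524,-0.291,-0.11],"delta_rot": [0,0,97.5],"hand": 0}
    - {"linear": [-0.524,-0.291,-0.11],"delta_rot": [0,0,97.5],"hand": 0}
    - {"linear": [-0.524,-0.291,-0.11],"delta_rot": [0,0,97.5],"hand": 0}
    - {"linear": [-0.524,-0.291,-0.11],"delta_rot": [0,0,97.5],"hand": 0}
    - {"linear": [-0.524,-0.291,-0.11],"delta_rot": [0,0,97.5],"hand": 0}
    - {"linear": [-0.524,-0.291,-0.11],"delta_rot": [0,0,97.5],"hand": 0}
    - {"linear": [-0.524,-0.291,-0.11],"delta_rot": [0,0,97.5],"hand": 0}
    - {"linear": [-0.524,-0.291,-0.11],"delta_rot": [0,0,97.5],"hand": 0}
    - {"linear": [-0.524,-0.291,-0.11],"delta_rot": [0,0,97.5],"hand": 0}
  newtons: 20

```text
time: 2.05
tcp_pos: [649.8, 201.3, 328.4]
tool_rot: [-3.141, -0.0, 1.048]
ft_force: [0.8, 0.5, 0.9]
gripper_width: 0.009
grip_force: 0.0
```

```bash
python3 -c "
from h import *
s=sense();print(s['tcp_pos'],np.degrees(s['tool_rot']),s['joints'].round(2),s['gripper_width'],s['ft_force'],s['time'])
plan(CREST+150*N,RT)"
```

```text
[649.75253008 201.28960226 328.41063659] [-1.79950860e+02 -1.29060971e-02  6.00479332e+01] [-0.7   0.49  0.5   1.6  -0.25  1.12 -0.66] 0.009324828237935604 [0.83990329 0.54282586 0.88676603] 2.05
lin [-0.3213, 0.1671, 0.086] rot [11.72, -33.65, 37.34] rows>= 5.955606659326625
```

Request:
drive_tool:
  series:
    - {"linear": [-0.321,0.167,0.086],"delta_rot": [11.72,-33.65,37.34],"hand": 0}
    - {"linear": [-0.321,0.167,0.086],"delta_rot": [11.72,-33.65,37.34],"hand": 0}
    - {"linear": [-0.321,0.167,0.086],"delta_rot": [11.72,-33.65,37.34],"hand": 0}
    - {"linear": [-0.321,0.167,0.086],"delta_rot": [11.72,-33.65,37.34],"hand": 0}
    - {"linear": [-0.321,0.167,0.086],"delta_rot": [11.72,-33.65,37.34],"hand": 0}
    - {"linear": [-0.321,0.167,0.086],"delta_rot": [11.72,-33.65,37.34],"hand": 0}
    - {"linear": [-0.321,0.167,0.086],"delta_rot": [11.72,-33.65,37.34],"hand": 0}
    - {"linear": [-0.321,0.167,0.086],"delta_rot": [11.72,-33.65,37.34],"hand": 0}
    - {"linear": [-0.321,0.167,0.086],"delta_rot": [11.72,-33.65,37.34],"hand": 0}
    - {"linear": [-0.321,0.167,0.086],"delta_rot": [11.72,-33.65,37.34],"hand": 0}

```text
time: 3.3
tcp_pos: [634.9, -159.3, 243.0]
tool_rot: [3.141, 0.609, 0.377]
ft_force: [1.3, -1.1, -0.1]
gripper_width: 0.004
grip_force: 0.0
```

```bash
python3 -c "
from h import *
s=sense();print(s['tcp_pos'],rel(s['tcp_pos']),s['joints'].round(2),RC.inv().apply(s['ft_force']),s['time'])
plan(CREST+20*N-12*CY,RT)
f=cam('scene');save('s2.png',f['color'][60:380,40:420]);f=cam('top');print(proj(f,CREST))"
```

```text
[ 634.88779991 -159.30897781  242.96574038] [ -0.5316675   -0.77082347 151.34027095] [-0.32  0.86  0.72  1.4  -0.14  1.53 -0.81] [-0.69323496  1.48289051  0.41224161] 3.3
lin [-0.0007, -0.0114, 0.1313] rot [0.07, -0.08, 0.07] rows>= 2.1091279774576126
[496.24144151 200.1756935 ]
```

View pics/s2.png

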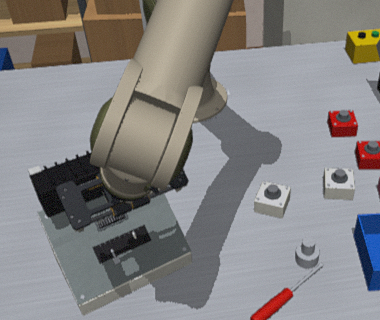

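The hand hangs clear over the panel and the pointer and tab are still in view. Now I go down towards the crest.

Request:
drive_tool:
  series:
    - {"linear": [-0.0005,-0.01,0.06],"delta_rot": [0.07,-0.08,0.07],"hand": 0}
    - {"linear": [-0.0005,-0.01,0.11],"delta_rot": [0.07,-0.08,0.07],"hand": 0}
    - {"linear": [-0.0005,-0.01,0.137],"delta_rot": [0.07,-0.08,0.07],"hand": 0}
    - {"linear": [-0.0005,-0.01,0.141],"delta_rot": [0.07,-0.08,0.07],"hand": 0}
    - {"linear": [-0.0005,-0.01,0.141],"delta_rot": [0.07,-0.08,0.07],"hand": 0}
    - {"linear": [-0.0005,-0.01,0.141],"delta_rot": [0.07,-0.08,0.07],"hand": 0}

```text
time: 4.15
tcp_pos: [556.4, -181.5, 128.3]
tool_rot: [3.14, 0.61, 0.373]
ft_force: [1.0, 0.2, 0.1]
gripper_width: 0.001
grip_force: 0.0
```

```bash
cat > st.py <<'E'
from h import *
s=sense();print('rel',rel(s['tcp_pos']).round(2),'F',RC.inv().apply(s['ft_force']).round(2),'rot',np.degrees((toolR(s).inv()*RT).as_rotvec()).round(2),s['time'])
E
python3 st.py
```

```text
rel [ 0.13 -8.92 10.86] F [-0.72  0.14  0.68] rot [ 0.01 -0.05 -0.13] 4.15
```

Request:
drive_tool:
  series:
    - {"linear": [0,-0.001,0.004],"delta_rot": [0,0,0],"hand": 0}
    - {"linear": [0,-0.001,0.007],"delta_rot": [0,0,0],"hand": 0}
    - {"linear": [0,-0.001,0.009],"delta_rot": [0,0,0],"hand": 0}
    - {"linear": [0,-0.001,0.009],"delta_rot": [0,0,0],"hand": 0}

```text
time: 4.65
tcp_pos: [549.8, -182.6, 119.9]
tool_rot: [3.141, 0.612, 0.372]
ft_force: [-0.1, -0.4, -0.6]
gripper_width: 0.006
grip_force: 0.0
```

```bash
python3 st.py
```

```text
rel [  0.78 -10.27   0.23] F [-0.18  0.34 -0.59] rot [-0.07  0.07 -0.14] 4.65
```

Request:
drive_tool:
  series:
    - {"linear": [0,0,0.001],"delta_rot": [0,0,0],"hand": 0}
    - {"linear": [0,0,0.001],"delta_rot": [0,0,0],"hand": 0}
    - {"linear": [0,0,0.001],"delta_rot": [0,0,0],"hand": 0}

```text
time: 5.03
tcp_pos: [549.6, -182.8, 119.4]
tool_rot: [3.141, 0.612, 0.372]
ft_force: [1.0, 0.5, 1.9]
gripper_width: 0.006
grip_force: 1.3
```

```bash
python3 st.py
```

```text
rel [  0.63 -10.18  -0.35] F [ 0.22 -0.07  2.19] rot [-0.05  0.04 -0.14] 5.025
```

Request:
drive_tool:
  series:
    - {"linear": [0,0,0.001],"delta_rot": [0,0,0],"hand": 0}
    - {"linear": [0,0,0.001],"delta_rot": [0,0,0],"hand": 0}
    - {"linear": [0,0,0.001],"delta_rot": [0,0,0],"hand": 0}

```text
time: 5.4
tcp_pos: [549.5, -182.9, 119.1]
tool_rot: [3.14, 0.611, 0.372]
ft_force: [3.2, 3.2, 8.0]
gripper_width: 0.007
grip_force: 4.4
```

```bash
python3 st.py
```

```text
rel [  0.56 -10.13  -0.61] F [ 1.24 -1.84  8.96] rot [-0.03 -0.   -0.13] 5.4
```

Request:
drive_tool:
  series:
    - {"linear": [0,0.002,0],"delta_rot": [0,0,0],"hand": 0}
    - {"linear": [0,0.005,0],"delta_rot": [0,0,0],"hand": 0}
    - {"linear": [0,0.008,0],"delta_rot": [0,0,0],"hand": 0}
    - {"linear": [0,0.011,0],"delta_rot": [0,0,0],"hand": 0}
    - {"linear": [0,0.014,0],"delta_rot": [0,0,0],"hand": 0}
    - {"linear": [0,0.017,0],"delta_rot": [0,0,0],"hand": 0}
    - {"linear": [0,0.02,0],"delta_rot": [0,0,0],"hand": 0}
    - {"linear": [0,0.02,0],"delta_rot": [0,0,0],"hand": 0}

```text
time: 6.4
tcp_pos: [557.0, -202.2, 118.8]
tool_rot: [3.139, 0.61, 0.372]
ft_force: [4.4, -0.8, 5.8]
gripper_width: 0.006
grip_force: 3.5
```

```bash
python3 st.py
cat > nd.py <<'E'
from h import *
# white marks in the scale window, rectified to console y / upslope, 8 px/mm
f=cam('scene');S=CREST-9*N
def px(u,y,h=2.): return proj(f,S+u*UP+y*CY+h*N)
u=np.arange(-36,-80,-.125)[:,None];y=np.arange(-55,55,.125)[None]
X=S+u[...,None]*UP+y[...,None]*CY+2*N
c=X@f['R'].T+f['t'];mx=(c[...,0]/c[...,2]*f['f']+f['cx']).astype(np.float32);my=(c[...,1]/c[...,2]*f['f']+f['cy']).astype(np.float32)
W=cv2.remap(f['color'],mx,my,cv2.INTER_CUBIC)
import sys
save(sys.argv[1],W)
g=W.min(-1).astype(float)
def mark(a,b,lo=-50,hi=50):   # brightness profile in upslope band
    r=(u[:,0]<a)&(u[:,0]>b);p=g[r].mean(0);yy=y[0];k=(yy>lo)&(yy<hi);p=p-np.median(p[k]);p[~k]=0
    i=p.argmax();w=(abs(yy-yy[i])<4)&(p>.3*p[i]);return (yy[w]*p[w]).sum()/p[w].sum(),p[i]
print('needle',mark(-41,-49),'tab',mark(-57,-63))
E
python3 nd.py w1.png
```

```text
rel [ 0.45 10.6  -0.95] F [0.16 2.36 6.92] rot [ 0.03 -0.02 -0.16] 6.4
needle (np.float64(-13.07336069190716), np.float64(110.07936507936508)) tab (np.float64(24.2932557046041), np.float64(87.12765957446808))
```

View pics/w1.png

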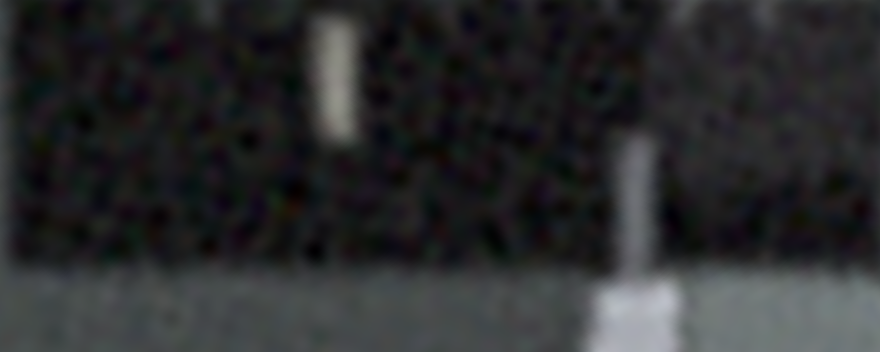

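Rectified window: pointer at x≈340 px (y −13.1 mm), tab line at x≈635 px (+24.3 mm). The pointer went about 14.4 mm for a 20.7 mm stroke, so there is no slip, and about 56 mm of rim remains.

Request:
drive_tool:
  series:
    - {"linear": [0,0,-0.007],"delta_rot": [0,0,0],"hand": 0}
    - {"linear": [0,-0.011,-0.007],"delta_rot": [0,0,0],"hand": 0}
    - {"linear": [0,-0.022,-0.007],"delta_rot": [0,0,0],"hand": 0}
    - {"linear": [0,-0.022,-0.004],"delta_rot": [0,0,0],"hand": 0}
    - {"linear": [0,-0.022,-0.001],"delta_rot": [0,0,0],"hand": 0}
    - {"linear": [0,-0.022,0],"delta_rot": [0,0,0],"hand": 0}
    - {"linear": [0,-0.022,0],"delta_rot": [0,0,0],"hand": 0}
    - {"linear": [0,-0.02,0],"delta_rot": [0,0,0],"hand": 0}
    - {"linear": [0,-0.017,0],"delta_rot": [0,0,0],"hand": 0}
    - {"linear": [0,-0.014,0],"delta_rot": [0,0,0],"hand": 0}
    - {"linear": [0,-0.011,0],"delta_rot": [0,0,0],"hand": 0}
    - {"linear": [0,-0.008,0],"delta_rot": [0,0,0],"hand": 0}
    - {"linear": [0,-0.005,0],"delta_rot": [0,0,0],"hand": 0}
    - {"linear": [0,-0.002,0],"delta_rot": [0,0,0],"hand": 0}
    - {"linear": [0,0,0],"delta_rot": [0,0,0],"hand": 0}
    - {"linear": [0,0,0],"delta_rot": [0,0,0],"hand": 0}

```text
time: 8.45
tcp_pos: [557.0, -202.4, 118.8]
tool_rot: [3.139, 0.61, 0.372]
ft_force: [4.3, -0.4, 7.0]
gripper_width: 0.007
grip_force: 3.6
```

```bash
python3 st.py; python3 nd.py w2.png
```

```text
rel [ 0.53 10.81 -1.  ] F [0.88 1.96 7.89] rot [ 0.03 -0.02 -0.17] 8.45
needle (np.float64(2.8184121943071245), np.float64(112.85714285714285)) tab (np.float64(24.306811068702302), np.float64(85.87234042553192))
```

Request:
drive_tool:
  series:
    - {"linear": [0,0,-0.007],"delta_rot": [0,0,0],"hand": 0}
    - {"linear": [0,-0.011,-0.007],"delta_rot": [0,0,0],"hand": 0}
    - {"linear": [0,-0.022,-0.007],"delta_rot": [0,0,0],"hand": 0}
    - {"linear": [0,-0.022,-0.004],"delta_rot": [0,0,0],"hand": 0}
    - {"linear": [0,-0.022,-0.001],"delta_rot": [0,0,0],"hand": 0}
    - {"linear": [0,-0.022,0],"delta_rot": [0,0,0],"hand": 0}
    - {"linear": [0,-0.022,0],"delta_rot": [0,0,0],"hand": 0}
    - {"linear": [0,-0.02,0],"delta_rot": [0,0,0],"hand": 0}
    - {"linear": [0,-0.017,0],"delta_rot": [0,0,0],"hand": 0}
    - {"linear": [0,-0.014,0],"delta_rot": [0,0,0],"hand": 0}
    - {"linear": [0,-0.011,0],"delta_rot": [0,0,0],"hand": 0}
    - {"linear": [0,-0.008,0],"delta_rot": [0,0,0],"hand": 0}
    - {"linear": [0,-0.005,0],"delta_rot": [0,0,0],"hand": 0}
    - {"linear": [0,-0.002,0],"delta_rot": [0,0,0],"hand": 0}
    - {"linear": [0,0,0],"delta_rot": [0,0,0],"hand": 0}
    - {"linear": [0,0,0],"delta_rot": [0,0,0],"hand": 0}

```text
time: 10.5
tcp_pos: [557.0, -202.5, 118.8]
tool_rot: [3.139, 0.61, 0.371]
ft_force: [4.7, -0.8, 6.0]
gripper_width: 0.004
grip_force: 3.6
```

```bash
python3 st.py; python3 nd.py w3.png
```

```text
rel [ 0.55 10.83 -1.  ] F [0.07 2.49 7.24] rot [ 0.03 -0.02 -0.18] 10.5
needle (np.float64(18.507446283806267), np.float64(118.77777777777777)) tab (np.float64(24.33189358843152), np.float64(86.27659574468086))
```

Request:
drive_tool:
  series:
    - {"linear": [0,0,-0.007],"delta_rot": [0,0,0],"hand": 0}
    - {"linear": [0,-0.007,-0.007],"delta_rot": [0,0,0],"hand": 0}
    - {"linear": [0,-0.014,-0.007],"delta_rot": [0,0,0],"hand": 0}
    - {"linear": [0,-0.014,-0.004],"delta_rot": [0,0,0],"hand": 0}
    - {"linear": [0,-0.014,-0.001],"delta_rot": [0,0,0],"hand": 0}
    - {"linear": [0,-0.014,0],"delta_rot": [0,0,0],"hand": 0}
    - {"linear": [0,-0.014,0],"delta_rot": [0,0,0],"hand": 0}
    - {"linear": [0,-0.012,0],"delta_rot": [0,0,0],"hand": 0}
    - {"linear": [0,-0.01,0],"delta_rot": [0,0,0],"hand": 0}
    - {"linear": [0,-0.0085,0],"delta_rot": [0,0,0],"hand": 0}
    - {"linear": [0,-0.0075,0],"delta_rot": [0,0,0],"hand": 0}
    - {"linear": [0,-0.0075,0],"delta_rot": [0,0,0],"hand": 0}
    - {"linear": [0,-0.0075,0],"delta_rot": [0,0,0],"hand": 0}

```text
time: 12.18
tcp_pos: [554.8, -195.2, 119.5]
tool_rot: [3.139, 0.61, 0.372]
ft_force: [5.1, 1.6, 10.3]
gripper_width: 0.01
grip_force: 5.6
```

```bash
python3 st.py; python3 nd.py w4.png
```

```text
rel [ 0.46  3.3  -0.07] F [ 1.55  0.35 11.52] rot [ 0.06 -0.07 -0.16] 12.175
needle (np.float64(23.7035009063603), np.float64(185.04761904761904)) tab (np.float64(24.39641204086355), np.float64(98.59574468085106))
```

View pics/w4.png

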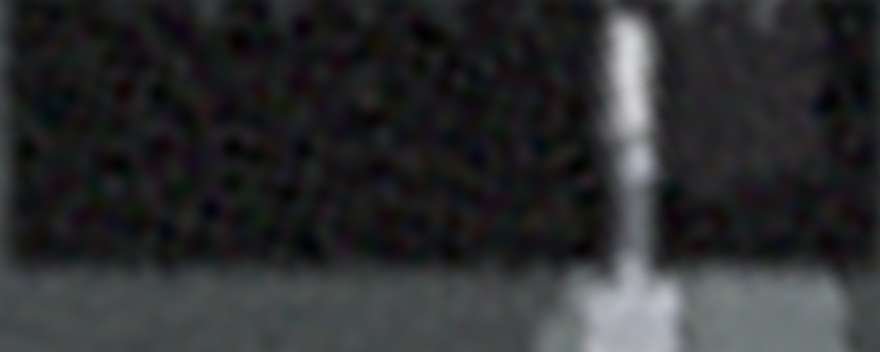

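The pointer sits at x≈630 px, the tab line at ≈636 px; about 0.7 mm remains, i.e. 1 mm of rim.

Request:
drive_tool:
  series:
    - {"linear": [0,0.001,0],"delta_rot": [0,0,0],"hand": 0}
    - {"linear": [0,0.001,0],"delta_rot": [0,0,0],"hand": 0}
    - {"linear": [0,0.001,0],"delta_rot": [0,0,0],"hand": 0}
    - {"linear": [0,0.001,-0.008],"delta_rot": [0,0,0],"hand": 0}
    - {"linear": [0,0.001,-0.06],"delta_rot": [0,0,0],"hand": 0}
    - {"linear": [0,0.001,-0.12],"delta_rot": [0,0,0],"hand": 0}
    - {"linear": [0,0.001,-0.17],"delta_rot": [0,0,0],"hand": 0}

```text
time: 13.1
tcp_pos: [645.6, -159.5, 259.4]
tool_rot: [3.141, 0.612, 0.372]
ft_force: [0.3, 0.2, 0.2]
gripper_width: 0.008
grip_force: 0.0
```

```bash
python3 nd.py w5.png; python3 nd.py w6.png; sed -i "s/cam('scene')/cam(sys.argv[2] if len(sys.argv)>2 else 'scene')/; 1a import sys" nd.py; python3 nd.py w7.png top;python3 nd.py w8.png top; python3 -c "
import cv2,numpy as np
cv2.imwrite('pics/w9.png',np.vstack([cv2.imread('pics/w6.png')[:240],cv2.imread('pics/w8.png')]).copy()[:,-800:])"
```

```text
needle (np.float64(24.317817806398622), np.float64(174.88888888888889)) tab (np.float64(24.41780927412385), np.float64(146.59574468085106))
needle (np.float64(24.291358344538555), np.float64(171.71428571428572)) tab (np.float64(24.379263015488394), np.float64(144.29787234042556))
needle (np.float64(24.36491530668579), np.float64(119.68253968253968)) tab (np.float64(24.334852250963515), np.float64(98.02127659574468))
needle (np.float64(24.363535145359712), np.float64(119.63492063492062)) tab (np.float64(24.3312346491746), np.float64(97.97872340425532))
```

View pics/w9.png

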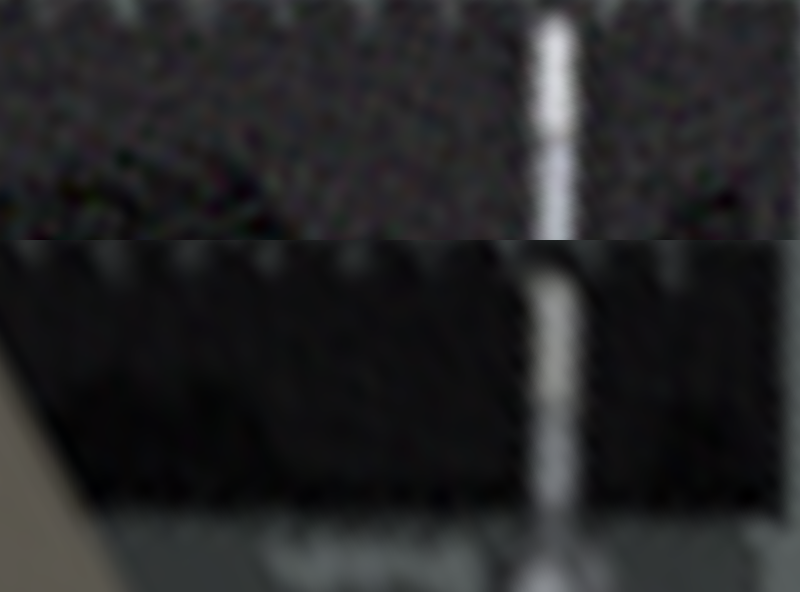

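Aligned in both cameras (pointer and tab line both at x≈555 px, within 0.1 mm), finger off. On to the keys.

```bash
python3 -c "
from h import *
print(sense()['joints'].round(2))
plan([600,0,340],down(60))"
```

```text
[-0.31  0.86  0.73  1.36 -0.14  1.57 -0.81]
lin [-0.0338, -0.1653, -0.0771] rot [-11.77, 33.69, -37.43] rows>= 4.833088975336565
```

Request:
drive_tool:
  series:
    - {"linear": [0,0,-0.06],"delta_rot": [0,0,0],"hand": 0}
    - {"linear": [-0.034,-0.165,-0.077],"delta_rot": [-11.77,33.69,-37.43],"hand": 0}
    - {"linear": [-0.034,-0.165,-0.077],"delta_rot": [-11.77,33.69,-37.43],"hand": 0}
    - {"linear": [-0.034,-0.165,-0.077],"delta_rot": [-11.77,33.69,-37.43],"hand": 0}
    - {"linear": [-0.034,-0.165,-0.077],"delta_rot": [-11.77,33.69,-37.43],"hand": 0}
    - {"linear": [-0.034,-0.165,-0.077],"delta_rot": [-11.77,33.69,-37.43],"hand": 0}
    - {"linear": [-0.034,-0.165,-0.077],"delta_rot": [-11.77,33.69,-37.43],"hand": 0}
    - {"linear": [-0.034,-0.165,-0.077],"delta_rot": [-11.77,33.69,-37.43],"hand": 0}

```text
time: 14.3
tcp_pos: [599.6, -0.1, 339.2]
tool_rot: [-3.139, 0.003, 1.045]
ft_force: [-0.0, 0.3, 0.1]
gripper_width: 0.007
grip_force: 0.0
```

```bash
python3 -c "
from h import *
s=sense();print(s['tcp_pos'])
plan([466,157,110],down(60))"; python3 nd.py w10.png
```

```text
[ 5.99589861e+02 -8.96810774e-02  3.39161953e+02]
lin [0.0694, -0.1938, 0.2295] rot [-0.14, 0.16, -0.14] rows>= 4.932533487586365
needle (np.float64(24.324197857201142), np.float64(175.95238095238096)) tab (np.float64(24.43213923430114), np.float64(140.40425531914894))
```

Request:
drive_tool:
  series:
    - {"linear": [0.035,-0.097,0.06],"delta_rot": [0,0,0],"hand": 0}
    - {"linear": [0.0694,-0.1938,0.1],"delta_rot": [0,0,0],"hand": 0}
    - {"linear": [0.0694,-0.1938,0.16],"delta_rot": [0,0,0],"hand": 0}
    - {"linear": [0.0694,-0.1938,0.22],"delta_rot": [-0.14,0.16,-0.14],"hand": 0}
    - {"linear": [0.0694,-0.1938,0.2295],"delta_rot": [-0.14,0.16,-0.14],"hand": 0}
    - {"linear": [0.0694,-0.1938,0.2295],"delta_rot": [-0.14,0.16,-0.14],"hand": 0}
    - {"linear": [0.0694,-0.1938,0.2295],"delta_rot": [-0.14,0.16,-0.14],"hand": 0}

```text
time: 15.22
tcp_pos: [467.3, 156.6, 110.4]
tool_rot: [3.14, -0.001, 1.049]
ft_force: [0.1, -0.5, 0.2]
gripper_width: 0.004
grip_force: 0.0
```

```bash
python3 -c "
from h import *
plan([466,157,60.5],down(60));s=sense();print(s['ft_force'],s['tcp_pos'],s['joints'].round(2))"
```

```text
lin [-0.0003, -0.0014, 0.0499] rot [0.09, -0.04, 0.11] rows>= 0.7984392809473073
[ 0.07826208 -0.48586894  0.19902304] [467.33902062 156.58370903 110.38274999] [-0.68  0.52  0.34  2.24 -0.39  0.44 -0.54]
```

Request:
drive_tool:
  series:
    - {"linear": [-0.0003,-0.0014,0.03],"delta_rot": [0,0,0],"hand": 0}
    - {"linear": [-0.0003,-0.0014,0.042],"delta_rot": [0,0,0],"hand": 0}
    - {"linear": [-0.0003,-0.0014,0.048],"delta_rot": [0,0,0],"hand": 0}
    - {"linear": [-0.0003,-0.0014,0.05],"delta_rot": [0,0,0],"hand": 0}
    - {"linear": [-0.0003,-0.0014,0.05],"delta_rot": [0,0,0],"hand": 0}
    - {"linear": [-0.0003,-0.0014,0.05],"delta_rot": [0,0,0],"hand": 0}

```text
time: 15.98
tcp_pos: [465.6, 157.4, 61.1]
tool_rot: [3.139, -0.003, 1.05]
ft_force: [-0.1, 0.0, -0.2]
gripper_width: 0.001
grip_force: 0.0
```

```bash
cat > kf.py <<'E'
from h import *
F=[];Z=[]
for i in range(8): s=sense();F.append(s['ft_force'][2]);Z.append(s['tcp_pos']);cam('top')
print('Fz %.2f +- %.2f'%(np.mean(F),np.std(F)),np.mean(Z,0).round(2),s['time'])
E
python3 kf.py
```

```text
Fz -0.23 +- 0.34 [465.5  157.35  60.82] 16.325
```

Request:
drive_tool:
  series:
    - {"linear": [0,0,0.001],"delta_rot": [0,0,0],"hand": 0}
    - {"linear": [0,0,0.002],"delta_rot": [0,0,0],"hand": 0}
    - {"linear": [0,0,0.003],"delta_rot": [0,0,0],"hand": 0}
    - {"linear": [0,0,0.0035],"delta_rot": [0,0,0],"hand": 0}
    - {"linear": [0,0,0.0035],"delta_rot": [0,0,0],"hand": 0}

```text
time: 17.0
tcp_pos: [465.4, 157.3, 57.2]
tool_rot: [3.14, -0.003, 1.05]
ft_force: [-0.6, 0.4, 2.7]
gripper_width: 0.009
grip_force: 1.7
```

```bash
python3 kf.py
```

```text
Fz 3.10 +- 0.58 [465.42 157.28  57.15] 17.35
```

About 3.1 N within the first millimetre: this is the key that snaps. Press on through the snap.

Request:
drive_tool:
  series:
    - {"linear": [0,0,0.0005],"delta_rot": [0,0,0],"hand": 0}
    - {"linear": [0,0,0.001],"delta_rot": [0,0,0],"hand": 0}
    - {"linear": [0,0,0.0015],"delta_rot": [0,0,0],"hand": 0}
    - {"linear": [0,0,0.0015],"delta_rot": [0,0,0],"hand": 0}

```text
time: 17.9
tcp_pos: [465.4, 157.3, 55.5]
tool_rot: [3.14, -0.002, 1.05]
ft_force: [-0.2, -0.3, 1.7]
gripper_width: 0.006
grip_force: 0.8
```

```bash
python3 kf.py
```

```text
Fz 1.41 +- 0.44 [465.41 157.27  55.56] 18.25
```

Force fell to 1.4 N: snapped. A little further so the switch is fully down, then release.

Request:
drive_tool:
  series:
    - {"linear": [0,0,0.0006],"delta_rot": [0,0,0],"hand": 0}
    - {"linear": [0,0,0.0012],"delta_rot": [0,0,0],"hand": 0}
    - {"linear": [0,0,0.0018],"delta_rot": [0,0,0],"hand": 0}
    - {"linear": [0,0,0.0023],"delta_rot": [0,0,0],"hand": 0}
    - {"linear": [0,0,0.0023],"delta_rot": [0,0,0],"hand": 0}

```text
time: 18.92
tcp_pos: [465.4, 157.3, 53.6]
tool_rot: [3.14, -0.003, 1.05]
ft_force: [-1.3, -0.3, 6.6]
gripper_width: 0.006
grip_force: 3.7
```

```bash
python3 kf.py
```

```text
Fz 7.09 +- 0.60 [465.43 157.28  53.54] 19.275
```

It is on its stop with 7 N. Release.

Request:
drive_tool:
  series:
    - {"linear": [0,0,-0.003],"delta_rot": [0,0,0],"hand": 0}
    - {"linear": [0,0,-0.01],"delta_rot": [0,0,0],"hand": 0}
    - {"linear": [0,0,-0.06],"delta_rot": [0,0,0],"hand": 0}
    - {"linear": [0,0,-0.12],"delta_rot": [0,0,0],"hand": 0}
    - {"linear": [0,0,-0.18],"delta_rot": [0,0,0],"hand": 0}
    - {"linear": [0,0,-0.24],"delta_rot": [0,0,0],"hand": 0}
    - {"linear": [0,0,-0.24],"delta_rot": [0,0,0],"hand": 0}
    - {"linear": [0,0,-0.24],"delta_rot": [0,0,0],"hand": 0}

```text
time: 20.32
tcp_pos: [464.2, 157.1, 293.2]
tool_rot: [3.14, -0.003, 1.05]
ft_force: [-0.8, -1.0, -0.4]
gripper_width: 0.005
grip_force: 0.0
```

```bash
python3 nd.py w11.png; python3 nd.py w12.png top; python3 -c "
from h import *
f=cam('scene');P=cloud(f);print(P[246:252,309:316,2].max(), sense()['tcp_pos'],sense()['ft_force']);save('end.png',f['color'])"
```

```text
needle (np.float64(24.32159558892114), np.float64(174.7142857142857)) tab (np.float64(24.428723479525317), np.float64(140.72340425531914))
needle (np.float64(24.370193156278315), np.float64(107.87301587301587)) tab (np.float64(24.35739567297119), np.float64(85.51063829787233))
62.95762270344681 [463.9840696  156.72283487 292.08812443] [ 0.72190887  0.25743441 -1.25758371]
```

View pics/end.png

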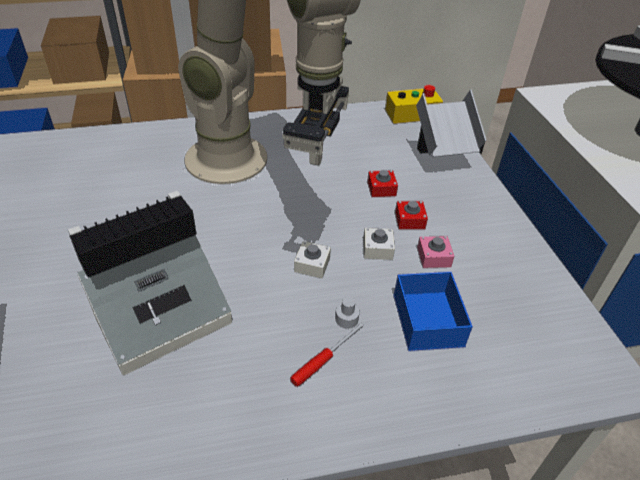

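The pointer and tab line up at (153,312), the pressed key at (312,247) is back up, and everything else is where it was with the arm clear. Handing in.

```bash
python3 -c "
from station import *
print(hand_in())"
```

```text
the job is handed in; nothing more can be done
None
```

The job is handed in: the pointer is lined up with the index tab (within about 0.1 mm in both cameras), and the key that snaps was pressed to its stop at about 7 N and released; the other key box, bar light, screwdriver, gauge and tote were not touched.

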